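# Ready the bench fume extractor: clear the intake, set the damper

## Robot

A 6-joint arm with a two-finger parallel gripper is mounted at the origin on the work surface. World frame = base frame: x ahead of the robot, y to its left, z up, the work surface at z = 0. Lengths are in m, angles in rad, forces in N, time in s.
With the tool pointing down it reaches from about 0.425 to 0.925 m from the base axis. Payload 12.5 kg.
Tool frame: the origin (TCP) lies on the centre line of the jaws, within the pads' length; the fingertips stand 17 mm ahead of it and the grasp point (between the pads) lies 2 mm behind it (manip.finger_overhang is the distance from the TCP to the fingertips, in m); z points along the fingers, y is the line along which they close (so a half turn about z gives the same grasp; the last joint's range is limited). The gripper opens to 85 mm and grips with 20 to 120 N. Pads are 22 mm wide; open, the fingers measure 114 mm over their backs; the gripper's body (76 mm by 85 mm) begins 54 mm behind the grasp point. The pads swing forward as they close: fully open they stand 13 mm farther back than shut.
Start: joints at [1.127, 0.491, 1.559, -0, 1.092, -0.106], TCP at [0.207, 0.59, 0.248] pointing down, gripper open.
Joint ranges: [-3.1, 3.1], [-0.84, 2.19], [0.05, 2.79], [-1.13, 4.28], [0.06, 2.93], [-2.69, 2.69]. Speed limits (rad/s): [2.22, 2.22, 2.79, 3.14, 3.14, 3.14].

## Interface

Orientations are given as [roll, pitch, yaw] about the fixed x, y, z axes, in that order (R = Rz(yaw) Ry(pitch) Rx(roll)).
In Python, from rig import manip gives the robot as it stands.
- The arm moves only by the tool drive_tool, never from a script. Its argument "steps" is a list of rows, each an object with "twist": the turn, a rotation vector about the world's x, y, z in rad, a list of three; "travel": the shift along the world's x, y, z in mm, a list of three; "hand": the closure, from 0 (fully open) to 1 (shut). In form: [{"twist": [rx, ry, rz], "travel": [dx, dy, dz], "hand": hand}, ...]. A call has 1 to 8 rows; each row shifts and turns the commanded pose from where the row before left it; what a row does not reach is not made up. A row lasts 1/10 s, in which the tool goes at most 50 mm and 8.59 degrees, less where a joint would pass 70% of its speed; a pose out of reach is approached as far as the arm can. A call is refused whole if a number of a shift passes 50 or a number of a turn 0.15, either way. A call with a gripper value outside its range is refused whole. The fingers move at their own pace and stop on an object; the grip force is fixed at half the most. Time passes only in rows, so rows that do not move let the fingers close. It gives the time, the measured TCP pose, the force, the opening and the grip force at its end, in the units of the state.
- manip.read_state(): the state, without advancing time (a new reading comes with each control period).
- manip.capture(name): name is "scene" or "top" or "wrist"; returns the picture (480x640x3 uint8, blue, green, red); there is no depth.
- manip.camera_info(name): a dict with "camera_matrix" (3x3 intrinsics, pixels), "D" ([k1, k2, p1, p2, k3] as OpenCV has them; the pictures are not rectified), "eye" and "attitude" of the camera in the world. Camera axes: x right, y up, looking along -z (the intrinsics and any distortion apply to the point x, -y, -z); pixel columns grow to the right and rows downward; lengths in m; the calibration is good to about 2 mm. A picture is of the moment at which its call begins: read the wrist's pose just before it. camera_info takes no time and is no camera call; for the wrist camera it gives the pose at the moment of the call.
- manip.close_job(): hands the job in; it is judged then, once.
Trained networks look in the newest picture that a camera, given by its name, has taken for a name from the list of things; names that differ only in an ending like _2 or _b are one class to them, and where a whole thing is asked for, a point or a joint stands for the part that bears it (a point fixed in the world has none). Each returns a list of dicts, best first, with "p" (0 to 1); they miss things now and then, are a little off and sometimes report something else, mostly with a low value. They report only what shows in the picture. A call takes as long as a camera call.
- manip.trace(camera, query): "pixels" (480x640 bool, what is visible of it).
- manip.place_of(camera, query): "xyz" ([x, y, z] in m, in the coordinates of the camera as it stood for that picture, good to about 4 mm: a listed point, or the origin of a listed thing).
The state is a dict: "time": time; "q": joint angles; "qvel": joint speeds; "effort": joint torques, N m; "ee_pos": TCP position; "tcp_rot": TCP orientation; "wrist_force": force on the tool from outside, world axes, zero at the start; "wrist_torque": the same for the moment, N m; "width": finger opening in m; "grip_force": force on a finger pad.
Only numpy, scipy, OpenCV 4.12 (cv2) and the standard library are available. Lean on these libraries where they do the work, as an engineer would, in place of code of your own. Each camera call takes 0.05 s, during which the arm holds its last target. There are 200 camera calls.

## Task

Get the bench fume extractor ready for use: while its damper lever is still at the closed end, put the two heatsink offcuts lying on the intake grille into the open scrap bin. Then lift the lever's spring-loaded knob, swing the lever to the second notch from the closed end and let the latch drop fully home there. Leave the bin upright and do not disturb the jar, the solder spool or the screwdriver.

Things in the scene. Friction and masses are not known exactly. Their poses are not given: they have to be found in the camera images.
- extractor: fixed white low housing, 240 mm (own x) by 380 (y) by 90 tall (z); origin: centre of its underside. On its top, the intake grille is a dark slotted plate 190 (x) by 160 (y) by 4 thick centred at own (0, 100) mm, its surface 94 mm up; the damper lever is on the other (-y) half. A black duct stub leaves its far side
- lever_pivot (a point): on the lever's upright hinge axis at the housing's top, own (70, -90, 90) mm. Round it: a steel toothed sector, radius 100 mm, teeth 16 tall: a wide slot (closed end), then 12 mm notches nominally at lever angles 0.62, 0.98, 1.34. Clamped by hand: all notches are shifted together by up to 0.10 rad either way; feel (pin drops, lever locks) or look for the true place
- knob (a point): centre of the black knob, an upright cylinder 28 mm across and 28 tall, on the lever's free end 100 mm from the hinge axis. Its centre stands 58 mm above the housing's top when the latch is down. The steel arm below is 18 mm wide and 8 thick, its top 28 mm above the housing with a 20 mm collar up to 38 mm. The knob pulls straight up
- lever (a joint): lever angle in rad, 0 = closed end, the end away from the grille; it grows as the lever swings, clockwise seen from above, towards the grille, to 1.7. At angle a the arm points along (-cos(0.78 - a), -sin(0.78 - a)) in the housing's x, y. The stiff hinge stays where left
- plunger (a joint): height in m of the knob with its 8 mm latch pin, a spring (5 to 7 N) presses it down: 0 = fully down (in the slot or in a notch, lever locked), about 0.011 = pin resting on top of the teeth, 0.018 = upper stop. It must be over 0.012 to pass over the teeth
- offcut_long: an offcut of finned aluminium heatsink bar, 46 mm long (its own x), 26 wide (y), 22 tall (z), about 40 g, lying flat on the intake grille, fins up; origin: centre of its underside
- offcut_short: an offcut of finned aluminium heatsink bar, 36 mm long (its own x), 26 wide (y), 22 tall (z), about 40 g, lying flat on the intake grille, fins up; origin: centre of its underside
- bin: loose grey open scrap bin, 140 by 140 mm, 75 tall, walls 4 mm, 0.6 kg, on the bench to the left or the right of the extractor; origin: centre of its underside
- jar: closed amber jar, 64 mm across, 75 tall, on the bench at the side where the bin is not; origin: centre of its underside; leave alone
- spool: solder spool standing on its flange, 62 mm across, 42 tall, beyond the extractor; origin: centre of its underside; leave alone
- screwdriver: screwdriver lying on the bench near the robot, 160 mm long along its own x; origin under its middle; leave alone

How it is judged:
By the outcome, as a careful person would: the job done as asked, in the order asked, and still so for the second after the job is handed in, with the robot touching nothing.
It also fails if it takes over 69 s, if anything falls off the work surface, if the arm or the gripper's body presses on something with over 40 N, if the wrist force passes 120 N, or if a joint passes its speed limit or range.

## Working session

There is one attempt and no reset: what is moved stays moved. The work goes in short steps, Python scripts to look and compute and a tool call to move; the robot and the scene stay as the last step left them, time stands still between calls to the robot, and variables do not carry over. Pictures are saved under pics/ and viewed, at most 10 in all, crops included, and the job is handed in when it is done.

Besides the shell and the picture viewer there is one more tool, called after "Request:" as name(argument=value, ...), one argument or row to a line, values as JSON. drive_tool: Moves the arm, as the interface text tells. Its arguments: {"type":"object","properties":{"steps":{"type":"array"}},"required":["steps"]}

```bash
mkdir -p pics; cat > h.py <<'E'
import numpy as np, cv2
from rig import manip
from scipy.spatial.transform import Rotation as R
def att(i):
    a=np.array(i["attitude"],float)
    return a if a.shape==(3,3) else (R.from_euler('xyz',a).as_matrix() if a.size==3 else R.from_quat(a).as_matrix())
def world(cam,p,i=None):
    i=i or manip.camera_info(cam); return att(i)@np.array(p)+np.array(i["eye"])
def ray(cam,uv,z,i=None):
    i=i or manip.camera_info(cam)
    n=cv2.undistortPoints(np.array([[uv]],float),np.array(i["camera_matrix"]),np.array(i["D"]))[0,0]
    d=att(i)@np.array([n[0],-n[1],-1]); e=np.array(i["eye"]); return e+d*(z-e[2])/d[2]
def proj(cam,P,i=None):
    i=i or manip.camera_info(cam)
    c=(np.array(P).reshape(-1,3)-np.array(i["eye"]))@att(i); c=c*[1,-1,-1]
    return cv2.projectPoints(c,np.zeros(3),np.zeros(3),np.array(i["camera_matrix"]),np.array(i["D"]))[0][:,0]
E
python3 - <<'E'
from h import *
np.set_printoptions(precision=4,suppress=True)
for c in ["top","scene"]:
    im=manip.capture(c); cv2.imwrite(f"pics/{c}0.png",im); i=manip.camera_info(c); print(c,i["eye"],i["attitude"])
    for q in ["extractor","lever_pivot","knob","offcut_long","offcut_short","bin","jar","spool","screwdriver"]:
        for r in manip.place_of(c,q)[:2]: print(q,round(r["p"],2),world(c,r["xyz"]))
print(manip.read_state())
E
```

```text
top [0.4353 0.0192 1.3554] [ 0.0715 -0.0109 -1.5537]
extractor 0.92 [ 0.5308 -0.0176 -0.0032]
lever_pivot 0.68 [ 0.613  -0.0981  0.0944]
knob 0.62 [ 0.5429 -0.1689  0.1457]
offcut_long 0.55 [0.4544 0.1033 0.0896]
offcut_short 0.54 [0.5441 0.1063 0.0928]
bin 0.72 [ 0.5034 -0.3616  0.0012]
jar 0.68 [ 0.4716  0.3468 -0.0033]
spool 0.87 [0.7947 0.0904 0.0002]
spool 0.27 [0.5448 0.1064 0.0916]
screwdriver 0.79 [0.2935 0.2526 0.0004]
scene [1.4309 0.0125 0.7185] [ 0.988  -0.0218  1.6002]
extractor 0.67 [ 0.5279 -0.0161  0.001 ]
lever_pivot 0.85 [ 0.6151 -0.0985  0.0873]
knob 0.48 [ 0.5493 -0.1767  0.1463]
offcut_short 0.7 [0.5465 0.1023 0.0974]
bin 0.64 [ 0.5065 -0.3647 -0.0055]
jar 0.61 [0.4705 0.344  0.0002]
jar 0.59 [ 0.6123 -0.0986  0.0872]
spool 0.8 [0.7893 0.089  0.0019]
screwdriver 0.6 [0.5445 0.1067 0.0942]
screwdriver 0.56 [0.2933 0.2541 0.002 ]
{'time': 1.0, 'q': array([ 1.1274,  0.4909,  1.5589,  0.    ,  1.0917, -0.1056]), 'qvel': array([ 0.0014, -0.0003, -0.0001, -0.0001, -0.0002, -0.0017]), 'effort': array([  0.0008, -61.8263, -26.1853,  -0.    ,   0.0003,  -0.    ]), 'ee_pos': array([0.2071, 0.5897, 0.2483]), 'tcp_rot': array([3.1415, 0.    , 2.8038]), 'wrist_force': array([-1.104 , -0.3905,  0.4614]), 'wrist_torque': array([-0.0243, -0.011 , -0.0377]), 'grip_force': 0.0, 'width': 0.08518469145618283}
```

View top.

View pics/top0.png

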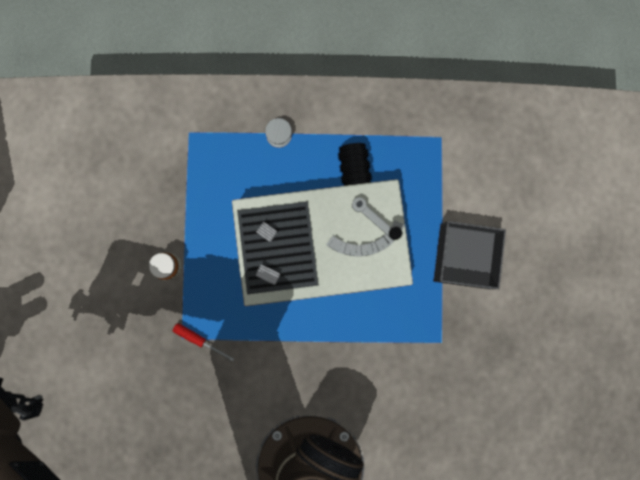

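View pics/scene0.png

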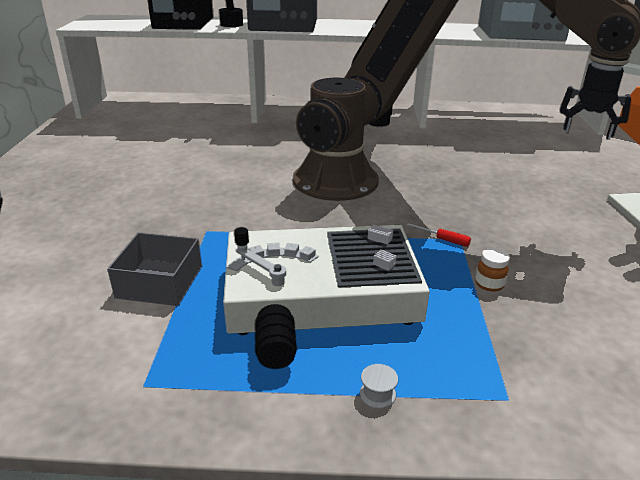

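```bash
python3 - <<'E'
from h import *
np.set_printoptions(precision=4,suppress=True)
print(manip.read_state()["time"])
for q,z in [("offcut_long",.116),("offcut_short",.116),("bin",.075),("extractor",.09)]:
    for r in manip.trace("top",q)[:1]:
        m=r["pixels"].astype(np.uint8); c,_=cv2.findContours(m,0,2); k=max(c,key=cv2.contourArea)[:,0,:]
        w=np.array([ray("top",p,z)[:2] for p in k],np.float32)*1000
        print(q,r["p"],m.sum(),cv2.minAreaRect(w), k.min(0),k.max(0))
E
```

```text
1.0
offcut_long 0.7 18001 ((572.2481689453125, -8.1119384765625), (329.13897705078125, 371.9249267578125), 8.257129669189453) [232 143] [411 306]
offcut_short 0.63 167 ((546.7730102539062, 104.48481750488281), (35.27157974243164, 23.642475128173828), 57.31037521362305) [259 224] [275 239]
bin 0.68 615 ((585.123046875, -140.25494384765625), (135.57992553710938, 34.42145538330078), 51.96083068847656) [352 197] [402 240]
extractor 0.97 18166 ((574.6439208984375, -8.624557495117188), (335.02972412109375, 381.3537902832031), 8.680813789367676) [232 143] [412 306]
```

Request:
drive_tool(
  steps=[
    {"twist": [0,0,-0.15],"travel": [23,-40,8],"hand": 0.35},
    {"twist": [0,0,-0.15],"travel": [23,-40,8],"hand": 0.35},
    {"twist": [0,0,-0.15],"travel": [23,-40,8],"hand": 0.35},
    {"twist": [0,0,-0.15],"travel": [23,-40,8],"hand": 0.35},
    {"twist": [0,0,-0.15],"travel": [23,-40,8],"hand": 0.35},
    {"twist": [0,0,-0.15],"travel": [23,-40,8],"hand": 0.35},
    {"twist": [0,0,-0.15],"travel": [23,-40,8],"hand": 0.35},
    {"twist": [0,0,-0.15],"travel": [23,-40,8],"hand": 0.35},
  ],
)

```text
time: 2.0
ee_pos: [0.3917, 0.268, 0.3129]
tcp_rot: [3.141, -0.0, 1.598]
wrist_force: [0.4, -0.4, 0.1]
width: 0.0555
grip_force: 0.0
```

Request:
drive_tool(
  steps=[
    {"twist": [0,0,-0.15],"travel": [23,-40,5],"hand": 0.35},
    {"twist": [0,0,-0.15],"travel": [23,-40,5],"hand": 0.35},
    {"twist": [0,0,-0.15],"travel": [23,-40,5],"hand": 0.35},
    {"twist": [0,0,-0.15],"travel": [23,-40,5],"hand": 0.35},
    {"twist": [0,0,0],"travel": [0,0,0],"hand": 0.35},
    {"twist": [0,0,0],"travel": [0,0,0],"hand": 0.35},
  ],
)

```text
time: 2.6
ee_pos: [0.4833, 0.1089, 0.3322]
tcp_rot: [-3.141, 0.0, 1.003]
wrist_force: [0.4, 0.3, 0.3]
width: 0.0555
grip_force: 0.0
```

```bash
cat > look.py <<'E'
from h import *
import sys
np.set_printoptions(precision=4,suppress=True)
s=manip.read_state(); print({k:np.round(s[k],4) for k in ["time","q","ee_pos","tcp_rot","wrist_force","width"]}, manip.finger_overhang)
i=manip.camera_info("wrist"); im=manip.capture("wrist"); cv2.imwrite(f"pics/{sys.argv[1]}.png",im)
for a in sys.argv[2:]:
    q,z=a.split(":")
    for r in manip.place_of("wrist",q)[:2]: print(q,round(r["p"],2),world("wrist",r["xyz"],i))
    if float(z)>0:
      for r in manip.trace("wrist",q)[:2]:
        m=r["pixels"].astype(np.uint8); c,_=cv2.findContours(m,0,2); k=max(c,key=cv2.contourArea)[:,0,:]
        w=np.array([ray("wrist",p,float(z),i)[:2] for p in k],np.float32)*1000
        print(q,round(r["p"],2),cv2.minAreaRect(w), k.min(0),k.max(0))
E
python3 look.py w1 offcut_long:.116 offcut_short:.116
```

```text
{'time': np.float64(2.6), 'q': array([0.0883, 0.2212, 1.747 , 0.0001, 1.1736, 0.6565]), 'ee_pos': array([0.4833, 0.1089, 0.3322]), 'tcp_rot': array([-3.1414,  0.    ,  1.0025]), 'wrist_force': array([0.4391, 0.3481, 0.327 ]), 'width': np.float64(0.0555)} 0.017
offcut_long 0.96 [0.4534 0.0991 0.0928]
offcut_long 0.94 ((455.20849609375, 103.28045654296875), (49.57386779785156, 28.010908126831055), 66.13740539550781) [281 206] [311 252]
offcut_long 0.66 ((345.002685546875, 238.72653198242188), (121.6364517211914, 22.41036605834961), 62.5294303894043) [110 115] [150 234]
offcut_short 0.93 [0.548  0.1066 0.0986]
offcut_short 0.42 [0.2899 0.2556 0.0021]
```

View pics/w1.png

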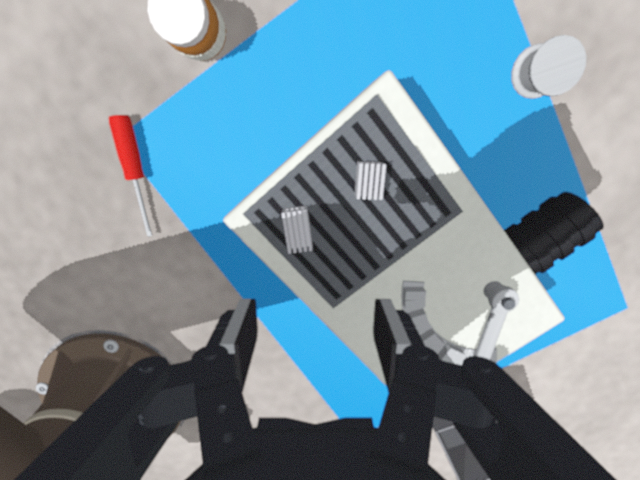

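Request:
drive_tool(
  steps=[
    {"twist": [0,0,0.15],"travel": [-28,-6,-40],"hand": 0.35},
    {"twist": [0,0,0],"travel": [0,0,-45],"hand": 0.35},
    {"twist": [0,0,0],"travel": [0,0,-45],"hand": 0.35},
    {"twist": [0,0,0],"travel": [0,0,-40],"hand": 0.35},
    {"twist": [0,0,0],"travel": [0,0,-28],"hand": 0.35},
    {"twist": [0,0,0],"travel": [0,0,0],"hand": 0.35},
  ],
)

```text
time: 3.45
ee_pos: [0.4535, 0.1043, 0.1318]
tcp_rot: [-3.137, 0.003, 1.155]
wrist_force: [0.2, 0.2, 0.5]
width: 0.0552
grip_force: 0.0
```

Request:
drive_tool(
  steps=[
    {"twist": [0,0,0],"travel": [0,0,-9],"hand": 0.35},
    {"twist": [0,0,0],"travel": [0,0,-8],"hand": 0.35},
    {"twist": [0,0,0],"travel": [0,0,0],"hand": 1},
    {"twist": [0,0,0],"travel": [0,0,0],"hand": 1},
    {"twist": [0,0,0],"travel": [0,0,0],"hand": 1},
    {"twist": [0,0,0],"travel": [0,0,0],"hand": 1},
  ],
)

```text
time: 4.05
ee_pos: [0.4555, 0.1038, 0.1182]
tcp_rot: [3.14, -0.001, 1.154]
wrist_force: [-1.0, 1.0, 7.4]
width: 0.0244
grip_force: 59.6
```

Request:
drive_tool(
  steps=[
    {"twist": [0,0,0],"travel": [0,0,40],"hand": 1},
    {"twist": [0,0,0],"travel": [0,-10,45],"hand": 1},
    {"twist": [0,0,0],"travel": [6,-40,30],"hand": 1},
    {"twist": [0,0,0],"travel": [6,-42,0],"hand": 1},
    {"twist": [0,0,0],"travel": [6,-42,0],"hand": 1},
    {"twist": [0,0,0],"travel": [6,-42,0],"hand": 1},
    {"twist": [0,0,0],"travel": [6,-42,0],"hand": 1},
    {"twist": [0,0,0],"travel": [6,-42,0],"hand": 1},
  ],
)

```text
time: 4.85
ee_pos: [0.491, -0.1578, 0.2327]
tcp_rot: [3.141, 0.0, 1.154]
wrist_force: [0.8, -0.3, 0.3]
width: 0.0245
grip_force: 59.3
```

Request:
drive_tool(
  steps=[
    {"twist": [0,0,0],"travel": [6,-42,0],"hand": 1},
    {"twist": [0,0,0],"travel": [6,-42,0],"hand": 1},
    {"twist": [0,0,0],"travel": [6,-42,0],"hand": 1},
    {"twist": [0,0,0],"travel": [6,-42,0],"hand": 1},
    {"twist": [0,0,0],"travel": [6,-36,0],"hand": 1},
    {"twist": [0,0,0],"travel": [0,0,0],"hand": 1},
    {"twist": [0,0,0],"travel": [0,0,0],"hand": 1},
  ],
)

```text
time: 5.55
ee_pos: [0.5206, -0.3604, 0.2319]
tcp_rot: [-3.141, -0.0, 1.152]
wrist_force: [-1.0, 0.6, 0.3]
width: 0.0242
grip_force: 59.3
```

```bash
python3 look.py w2 bin:.075
```

```text
{'time': np.float64(5.55), 'q': array([-0.7098,  0.5186,  1.5563,  0.0001,  1.0673, -0.2916]), 'ee_pos': array([ 0.5206, -0.3604,  0.2319]), 'tcp_rot': array([-3.1412, -0.0003,  1.1525]), 'wrist_force': array([-1.0213,  0.6175,  0.301 ]), 'width': np.float64(0.0242)} 0.017
bin 0.9 [ 0.509  -0.3603  0.0016]
bin 0.22 [ 0.5168 -0.3653  0.2048]
bin 0.74 ((506.36273193359375, -363.18896484375), (144.45245361328125, 140.93112182617188), 82.78373718261719) [202 135] [394 314]
```

View pics/w2.png

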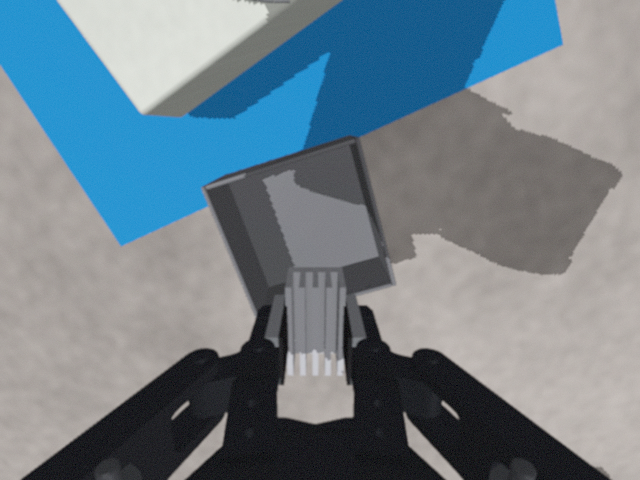

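Request:
drive_tool(
  steps=[
    {"twist": [0,0,0],"travel": [-4,-15,-40],"hand": 1},
    {"twist": [0,0,0],"travel": [0,0,-45],"hand": 1},
    {"twist": [0,0,0],"travel": [0,0,-45],"hand": 1},
    {"twist": [0,0,0],"travel": [0,0,-32],"hand": 1},
    {"twist": [0,0,0],"travel": [0,0,0],"hand": 1},
    {"twist": [0,0,0],"travel": [0,0,0],"hand": 0.5},
    {"twist": [0,0,0],"travel": [0,0,0],"hand": 0.5},
    {"twist": [0,0,0],"travel": [0,0,0],"hand": 0.5},
  ],
)

```text
time: 6.5
ee_pos: [0.5178, -0.3754, 0.0724]
tcp_rot: [3.138, 0.001, 1.154]
wrist_force: [-0.2, -0.5, 0.2]
width: 0.0427
grip_force: 0.0
```

Request:
drive_tool(
  steps=[
    {"twist": [0,0,0],"travel": [0,0,40],"hand": 0.5},
    {"twist": [0,0,0],"travel": [0,0,45],"hand": 0.5},
    {"twist": [0,0,-0.1],"travel": [0,20,45],"hand": 0.4},
    {"twist": [0,0,-0.1],"travel": [4,45,45],"hand": 0.35},
    {"twist": [0,0,0],"travel": [4,45,0],"hand": 0.35},
    {"twist": [0,0,0],"travel": [4,45,0],"hand": 0.35},
    {"twist": [0,0,0],"travel": [4,45,0],"hand": 0.35},
    {"twist": [0,0,0],"travel": [4,45,0],"hand": 0.35},
  ],
)

```text
time: 7.3
ee_pos: [0.5361, -0.138, 0.2371]
tcp_rot: [3.139, -0.001, 0.954]
wrist_force: [0.3, -0.6, -0.5]
width: 0.0556
grip_force: 0.0
```

Request:
drive_tool(
  steps=[
    {"twist": [0,0,0],"travel": [4,45,0],"hand": 0.35},
    {"twist": [0,0,0],"travel": [4,45,0],"hand": 0.35},
    {"twist": [0,0,0],"travel": [4,45,0],"hand": 0.35},
    {"twist": [0,0,0],"travel": [4,45,0],"hand": 0.35},
    {"twist": [0,0,0],"travel": [0,20,0],"hand": 0.35},
    {"twist": [0,0,0],"travel": [0,0,0],"hand": 0.35},
    {"twist": [0,0,0],"travel": [0,0,0],"hand": 0.35},
  ],
)

```text
time: 8.0
ee_pos: [0.5522, 0.0603, 0.2364]
tcp_rot: [3.14, -0.001, 0.955]
wrist_force: [-0.0, -0.6, 0.3]
width: 0.0556
grip_force: 0.0
```

```bash
python3 look.py w3 offcut_short:.116
```

```text
{'time': np.float64(8.0), 'q': array([-0.01  ,  0.4049,  1.7464, -0.0003,  0.9886,  0.606 ]), 'ee_pos': array([0.5522, 0.0603, 0.2364]), 'tcp_rot': array([ 3.1401, -0.0008,  0.9549]), 'wrist_force': array([-0.0196, -0.6193,  0.3018]), 'width': np.float64(0.0556)} 0.017
offcut_short 0.57 [0.5483 0.1043 0.0969]
offcut_short 0.72 ((547.920166015625, 106.1636734008789), (38.62034606933594, 28.143705368041992), 55.34333419799805) [257 170] [295 221]
```

Request:
drive_tool(
  steps=[
    {"twist": [0,0,0.01],"travel": [-4,45,0],"hand": 0.35},
    {"twist": [0,0,0],"travel": [0,0,-40],"hand": 0.35},
    {"twist": [0,0,0],"travel": [0,0,-45],"hand": 0.35},
    {"twist": [0,0,0],"travel": [0,0,-23],"hand": 0.35},
    {"twist": [0,0,0],"travel": [0,0,-10],"hand": 0.35},
    {"twist": [0,0,0],"travel": [0,0,0],"hand": 0.35},
  ],
)

```text
time: 8.75
ee_pos: [0.5482, 0.1045, 0.1167]
tcp_rot: [-3.14, 0.001, 0.963]
wrist_force: [0.3, 0.7, 0.5]
width: 0.0558
grip_force: 0.0
```

Request:
drive_tool(
  steps=[
    {"twist": [0,0,0],"travel": [0,0,0],"hand": 1},
    {"twist": [0,0,0],"travel": [0,0,0],"hand": 1},
    {"twist": [0,0,0],"travel": [0,0,0],"hand": 1},
    {"twist": [0,0,0],"travel": [0,0,0],"hand": 1},
  ],
)

```text
time: 9.15
ee_pos: [0.5489, 0.1052, 0.1191]
tcp_rot: [3.139, -0.002, 0.964]
wrist_force: [-0.0, -1.6, 7.5]
width: 0.0245
grip_force: 59.7
```

Request:
drive_tool(
  steps=[
    {"twist": [0,0,0],"travel": [0,0,40],"hand": 1},
    {"twist": [0,0,0],"travel": [0,-10,45],"hand": 1},
    {"twist": [0,0,0.1],"travel": [-5,-40,35],"hand": 1},
    {"twist": [0,0,0.1],"travel": [-5,-42,0],"hand": 1},
    {"twist": [0,0,0],"travel": [-5,-42,0],"hand": 1},
    {"twist": [0,0,0],"travel": [-5,-42,0],"hand": 1},
    {"twist": [0,0,0],"travel": [-5,-42,0],"hand": 1},
    {"twist": [0,0,0],"travel": [-5,-42,0],"hand": 1},
  ],
)

```text
time: 9.95
ee_pos: [0.5181, -0.1539, 0.2363]
tcp_rot: [3.14, -0.0, 1.164]
wrist_force: [0.9, -0.7, 0.4]
width: 0.0242
grip_force: 59.2
```

Request:
drive_tool(
  steps=[
    {"twist": [0,0,0],"travel": [-5,-42,0],"hand": 1},
    {"twist": [0,0,0],"travel": [-5,-42,0],"hand": 1},
    {"twist": [0,0,0],"travel": [-5,-42,0],"hand": 1},
    {"twist": [0,0,0],"travel": [-5,-42,0],"hand": 1},
    {"twist": [0,0,0],"travel": [0,-20,-10],"hand": 1},
    {"twist": [0,0,0],"travel": [0,0,-45],"hand": 1},
    {"twist": [0,0,0],"travel": [0,0,0],"hand": 1},
  ],
)

```text
time: 10.65
ee_pos: [0.4967, -0.339, 0.1761]
tcp_rot: [-3.134, -0.002, 1.163]
wrist_force: [-0.2, 0.3, -0.6]
width: 0.0246
grip_force: 59.2
```

Lower to z≈0.08 and release, then retreat and look.

Request:
drive_tool(
  steps=[
    {"twist": [0,0,0],"travel": [3,-6,-40],"hand": 1},
    {"twist": [0,0,0],"travel": [0,0,-40],"hand": 1},
    {"twist": [0,0,0],"travel": [0,0,-12],"hand": 1},
    {"twist": [0,0,0],"travel": [0,0,0],"hand": 1},
    {"twist": [0,0,0],"travel": [0,0,0],"hand": 0.5},
    {"twist": [0,0,0],"travel": [0,0,0],"hand": 0.5},
    {"twist": [0,0,0],"travel": [0,0,0],"hand": 0.5},
    {"twist": [0,0,0],"travel": [0,0,40],"hand": 0.5},
  ],
)

```text
time: 11.45
ee_pos: [0.5002, -0.3451, 0.1258]
tcp_rot: [-3.136, -0.002, 1.164]
wrist_force: [0.5, -1.0, 0.9]
width: 0.0425
grip_force: 0.0
```

Request:
drive_tool(
  steps=[
    {"twist": [0,0,0],"travel": [0,0,45],"hand": 0.5},
    {"twist": [0,0,0],"travel": [0,0,45],"hand": 0.5},
    {"twist": [0,0,0],"travel": [0,20,45],"hand": 0.5},
    {"twist": [0,0,0],"travel": [0,45,45],"hand": 0.5},
    {"twist": [0,0,0],"travel": [0,45,20],"hand": 0.45},
    {"twist": [0,0,0],"travel": [0,0,0],"hand": 0.45},
    {"twist": [0,0,0],"travel": [0,0,0],"hand": 0.45},
  ],
)

```text
time: 12.15
ee_pos: [0.5015, -0.2451, 0.32]
tcp_rot: [3.139, 0.001, 1.165]
wrist_force: [0.2, -0.2, 0.1]
width: 0.0473
grip_force: 0.0
```

```bash
python3 look.py w4 knob:0 lever_pivot:0 extractor:0 bin:0 offcut_short:0 offcut_long:0
python3 - <<'E'
from h import *
np.set_printoptions(precision=4,suppress=True)
c=[ray("top",p,.09)*1000 for p in [(233,200),(399,180),(412,284),(244,305)]]
print(c); print(np.mean(c,0)); 
for a,b in [(0,1),(3,2),(3,0),(2,1)]:
    d=c[b]-c[a]; print(np.linalg.norm(d),np.arctan2(d[1],d[0]))
E
```

```text
{'time': np.float64(12.15), 'q': array([-0.5729,  0.3278,  1.6275, -0.0001,  1.1838, -0.1675]), 'ee_pos': array([ 0.5015, -0.2451,  0.32  ]), 'tcp_rot': array([3.1391, 0.0006, 1.1654]), 'wrist_force': array([ 0.1595, -0.2497,  0.1048]), 'width': np.float64(0.0473)} 0.017
knob 0.85 [ 0.5452 -0.1705  0.1496]
lever_pivot 0.88 [ 0.6133 -0.0983  0.0915]
lever_pivot 0.57 [ 0.5032 -0.3476  0.0032]
extractor 0.65 [ 0.5326 -0.0163 -0.0025]
bin 0.86 [ 0.5092 -0.3601  0.0007]
offcut_short 0.89 [ 0.5035 -0.3463  0.0078]
offcut_long 0.59 [ 0.5177 -0.3811  0.0037]
[array([619.197 , 183.9507,  90.    ]), array([ 671.905 , -188.9525,   90.    ]), array([ 438.0334, -219.4283,   90.    ]), array([385.4236, 153.3592,  90.    ])]
[528.6398 -17.7677  90.    ]
376.6098433084912 -1.4303813626539856
376.4815534636558 -1.4305968046170006
235.7664267615407 0.13012030093797233
235.84888759513888 0.12957988369671297
```

View pics/w4.png

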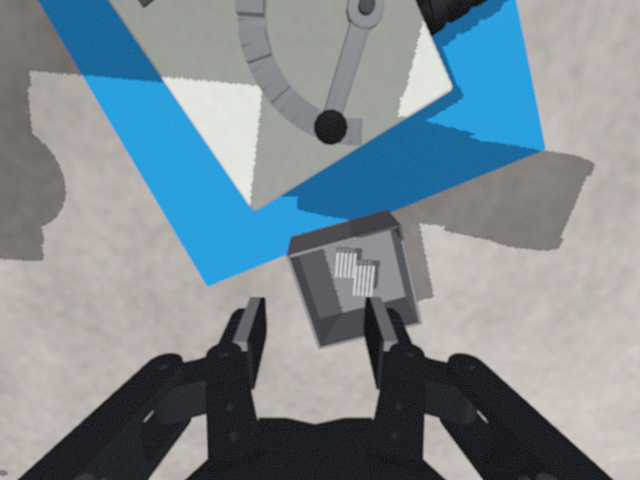

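Request:
drive_tool(
  steps=[
    {"twist": [0,0,-0.13],"travel": [12,20,-20],"hand": 0.45},
    {"twist": [0,0,-0.12],"travel": [12,20,-30],"hand": 0.45},
    {"twist": [0,0,0],"travel": [0,0,0],"hand": 0.45},
    {"twist": [0,0,0],"travel": [0,0,0],"hand": 0.45},
  ],
)

```text
time: 12.9
ee_pos: [0.5256, -0.2061, 0.2682]
tcp_rot: [-3.14, 0.0, 0.917]
wrist_force: [0.7, -0.3, 0.9]
width: 0.047
grip_force: 0.0
```

```bash
python3 look.py w5 knob:0.162 lever_pivot:0 extractor:0
cat > polar.py <<'E'
from h import *
import sys
im=cv2.imread(f"pics/{sys.argv[1]}.png"); i=manip.camera_info("wrist")
P=np.array([.613,-.098]); Y=.137
A,Rr=np.meshgrid(np.linspace(-.1,1.7,720),np.linspace(.125,.07,220))
th=np.pi+.78+Y-A; z=float(sys.argv[2])
pts=np.stack([P[0]+Rr*np.cos(th),P[1]+Rr*np.sin(th),np.full_like(A,z)],-1)
uv=proj("wrist",pts,i).reshape(220,720,2).astype(np.float32)
o=cv2.remap(im,uv[...,0],uv[...,1],cv2.INTER_LINEAR)
for a in np.arange(0,1.7,.1): cv2.putText(o,f"{a:.1f}",(int((a+.1)/1.8*720),10),0,.35,(0,0,255)); cv2.line(o,(int((a+.1)/1.8*720),12),(int((a+.1)/1.8*720),18),(0,0,255))
cv2.imwrite(f"pics/{sys.argv[1]}p.png",np.vstack([o,cv2.resize(im,(720,540))[:380]]))
E
python3 polar.py w5 .106
```

```text
{'time': np.float64(12.9), 'q': array([-0.4905,  0.3851,  1.6835, -0.0002,  1.0742,  0.1638]), 'ee_pos': array([ 0.5256, -0.2061,  0.2682]), 'tcp_rot': array([-3.1404,  0.0004,  0.9166]), 'wrist_force': array([ 0.6684, -0.3214,  0.8978]), 'width': np.float64(0.047)} 0.017
knob 0.6 [ 0.5444 -0.1676  0.1512]
knob 0.75 ((546.5739135742188, -170.8231964111328), (29.02254867553711, 26.222517013549805), 52.57619094848633) [291 171] [328 212]
lever_pivot 0.94 [ 0.6107 -0.0986  0.0881]
extractor 0.74 [ 0.5311 -0.0185 -0.0044]
```

View pics/w5p.png

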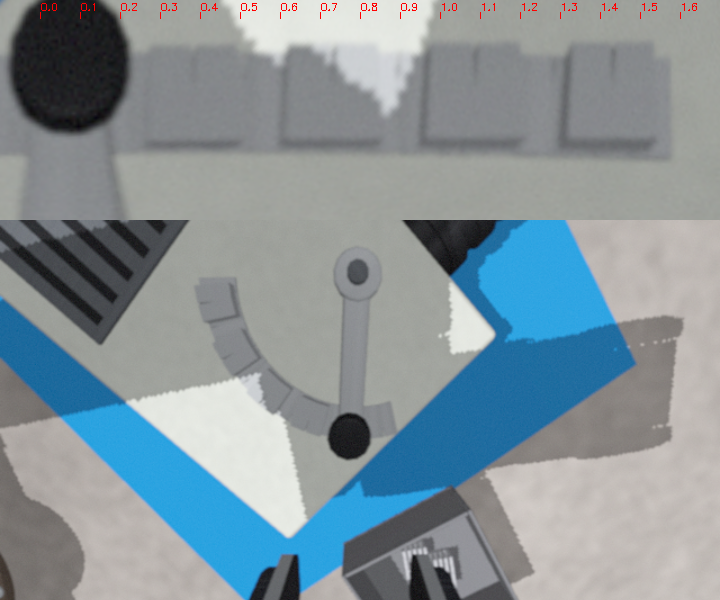

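Request:
drive_tool(
  steps=[
    {"twist": [0,0,-0.08],"travel": [20,36,0],"hand": 0.4},
    {"twist": [0,0,0],"travel": [0,0,-40],"hand": 0.4},
    {"twist": [0,0,0],"travel": [0,0,-40],"hand": 0.4},
    {"twist": [0,0,0],"travel": [0,0,-25],"hand": 0.4},
    {"twist": [0,0,0],"travel": [0,0,-11],"hand": 0.4},
    {"twist": [0,0,0],"travel": [0,0,0],"hand": 0.4},
  ],
)

```text
time: 13.75
ee_pos: [0.5453, -0.1701, 0.152]
tcp_rot: [-3.14, 0.0, 0.834]
wrist_force: [-0.5, 0.7, -1.1]
width: 0.0511
grip_force: 0.0
```

Request:
drive_tool(
  steps=[
    {"twist": [0,0,0],"travel": [0,0,0],"hand": 1},
    {"twist": [0,0,0],"travel": [0,0,0],"hand": 1},
    {"twist": [0,0,0],"travel": [0,0,0],"hand": 1},
    {"twist": [0,0,0],"travel": [0,0,0],"hand": 1},
  ],
)

```text
time: 14.15
ee_pos: [0.5462, -0.1703, 0.1543]
tcp_rot: [3.138, -0.001, 0.834]
wrist_force: [-0.7, -2.3, 8.1]
width: 0.0264
grip_force: 58.7
```

Request:
drive_tool(
  steps=[
    {"twist": [0,0,0],"travel": [0,0,6],"hand": 1},
    {"twist": [0,0,0],"travel": [0,0,6],"hand": 1},
    {"twist": [0,0,0],"travel": [0,0,4],"hand": 1},
    {"twist": [0,0,0],"travel": [0,0,0],"hand": 1},
    {"twist": [0,0,0],"travel": [0,0,0],"hand": 1},
  ],
)

```text
time: 14.65
ee_pos: [0.5457, -0.1699, 0.1685]
tcp_rot: [3.141, -0.0, 0.834]
wrist_force: [3.7, -1.9, -6.5]
width: 0.026
grip_force: 59.4
```

```bash
python3 - <<'E'
import numpy as np
P=np.array([.613,-.098]); k=np.array([.546,-.1705]); r=np.linalg.norm(k-P); f0=np.arctan2(*(k-P)[::-1]); print(r,f0)
prev=k
for n in range(1,9):
    f=f0-n*.1035; p=P+r*np.array([np.cos(f),np.sin(f)]); print(n,np.round((p-prev)*1000,1),np.round(p,4)); prev=p
E
```

```text
0.09871803280049696 -2.31678837672535
1 [-7.1  7.3] [ 0.5389 -0.1632]
2 [-6.3  8. ] [ 0.5325 -0.1552]
3 [-5.5  8.6] [ 0.5271 -0.1466]
4 [-4.6  9.1] [ 0.5225 -0.1374]
5 [-3.6  9.6] [ 0.5189 -0.1279]
6 [-2.6  9.9] [ 0.5163 -0.118 ]
7 [-1.5 10.1] [ 0.5148 -0.1079]
8 [-0.5 10.2] [ 0.5143 -0.0977]
```

Request:
drive_tool(
  steps=[
    {"twist": [0,0,-0.1035],"travel": [-7.1,7.3,0],"hand": 1},
    {"twist": [0,0,-0.1035],"travel": [-6.3,8.0,0],"hand": 1},
    {"twist": [0,0,-0.1035],"travel": [-5.5,8.6,0],"hand": 1},
    {"twist": [0,0,-0.1035],"travel": [-4.6,9.1,0],"hand": 1},
    {"twist": [0,0,0],"travel": [0,0,0],"hand": 1},
    {"twist": [0,0,0],"travel": [0,0,0],"hand": 1},
  ],
)

```text
time: 15.25
ee_pos: [0.5218, -0.137, 0.1683]
tcp_rot: [-3.141, 0.001, 0.423]
wrist_force: [-0.2, -1.6, -7.4]
width: 0.0261
grip_force: 59.5
```

Request:
drive_tool(
  steps=[
    {"twist": [0,0,-0.1035],"travel": [-3.6,9.6,0],"hand": 1},
    {"twist": [0,0,-0.1035],"travel": [-2.6,9.9,0],"hand": 1},
    {"twist": [0,0,-0.1035],"travel": [-1.5,10.1,0],"hand": 1},
    {"twist": [0,0,-0.1035],"travel": [-0.5,10.2,0],"hand": 1},
    {"twist": [0,0,0],"travel": [0,0,0],"hand": 1},
    {"twist": [0,0,0],"travel": [0,0,0],"hand": 1},
  ],
)

```text
time: 15.85
ee_pos: [0.5132, -0.0973, 0.1682]
tcp_rot: [-3.141, 0.002, 0.011]
wrist_force: [-3.4, -2.6, -6.5]
width: 0.0262
grip_force: 59.6
```

```bash
python3 look.py w6 knob:0.178 lever_pivot:0 && python3 polar.py w6 .106
```

```text
{'time': np.float64(15.85), 'q': array([-0.3137,  0.4505,  1.896 , -0.0005,  0.7973,  1.2467]), 'ee_pos': array([ 0.5132, -0.0973,  0.1682]), 'tcp_rot': array([-3.1412,  0.0023,  0.0107]), 'wrist_force': array([-3.4493, -2.6423, -6.5198]), 'width': np.float64(0.0262)} 0.017
knob 0.89 [ 0.5116 -0.0954  0.1642]
knob 0.66 ((518.9415893554688, -96.77941131591797), (39.464210510253906, 25.38524627685547), 2.3998405933380127) [284 285] [345 368]
lever_pivot 0.57 [ 0.6127 -0.1002  0.093 ]
```

View pics/w6p.png

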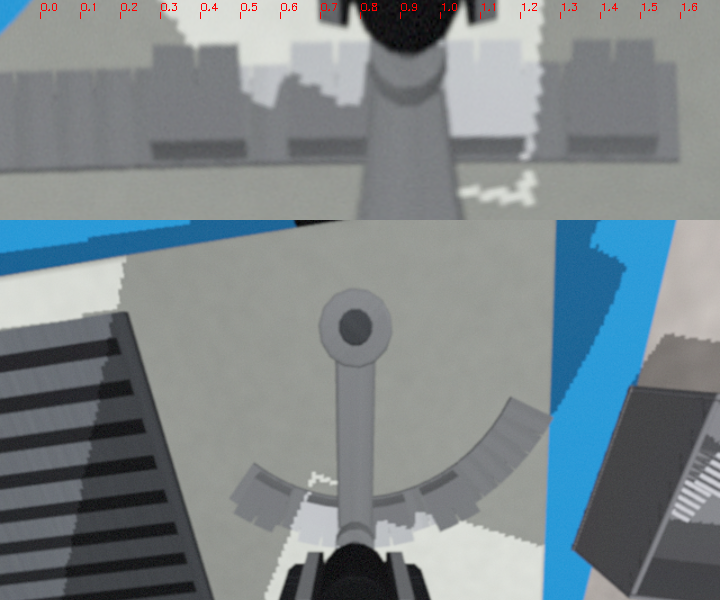

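Request:
drive_tool(
  steps=[
    {"twist": [0,0,0],"travel": [0,0,-4],"hand": 1},
    {"twist": [0,0,0],"travel": [0,0,-4],"hand": 1},
    {"twist": [0,0,0],"travel": [0,0,0],"hand": 1},
    {"twist": [0,0,0],"travel": [0,0,0],"hand": 1},
  ],
)

```text
time: 16.45
ee_pos: [0.5132, -0.0974, 0.1602]
tcp_rot: [-3.141, 0.002, 0.008]
wrist_force: [-5.1, -2.6, -6.6]
width: 0.0261
grip_force: 59.6
```

Request:
drive_tool(
  steps=[
    {"twist": [0,0,0],"travel": [0,0,-4],"hand": 1},
    {"twist": [0,0,0],"travel": [0,0,-2],"hand": 1},
    {"twist": [0,0,0],"travel": [0,0,0],"hand": 1},
    {"twist": [0,0,0],"travel": [0,0,0],"hand": 0.4},
    {"twist": [0,0,0],"travel": [0,0,0],"hand": 0.4},
    {"twist": [0,0,0],"travel": [0,0,0],"hand": 0.4},
    {"twist": [0,0,0],"travel": [0,0,0],"hand": 0.4},
  ],
)

```text
time: 17.15
ee_pos: [0.5141, -0.0971, 0.1548]
tcp_rot: [3.141, -0.001, 0.006]
wrist_force: [-0.1, 0.1, 0.2]
width: 0.0512
grip_force: 0.0
```

Request:
drive_tool(
  steps=[
    {"twist": [0,0,0],"travel": [0,0,20],"hand": 0.4},
    {"twist": [0,0,0],"travel": [0,0,40],"hand": 0.4},
    {"twist": [0,0,0],"travel": [-10,0,40],"hand": 0.4},
    {"twist": [0,0,0],"travel": [-40,0,20],"hand": 0.4},
    {"twist": [0,0,0],"travel": [-20,0,0],"hand": 0.4},
    {"twist": [0,0,0],"travel": [0,0,0],"hand": 0.4},
    {"twist": [0,0,0],"travel": [0,0,0],"hand": 0.4},
  ],
)

```text
time: 17.85
ee_pos: [0.4442, -0.0971, 0.2749]
tcp_rot: [3.141, -0.001, 0.006]
wrist_force: [-0.4, -0.4, 0.6]
width: 0.051
grip_force: 0.0
```

```bash
python3 look.py w7 knob:0.162 lever_pivot:0 && python3 polar.py w7 .106; python3 - <<'E'
from h import *
for c in ["scene","top"]:
    cv2.imwrite(f"pics/{c}1.png",manip.capture(c))
    for q in ["knob","bin","jar","spool","screwdriver","offcut_long","offcut_short"]:
        for r in manip.place_of(c,q)[:1]: print(c,q,round(r["p"],2),np.round(world(c,r["xyz"]),4))
a=cv2.imread("pics/scene1.png")[200:330,90:450]; cv2.imwrite("pics/scene1c.png",cv2.resize(a,(792,286),interpolation=cv2.INTER_CUBIC))
E
```

```text
{'time': np.float64(17.85), 'q': array([-0.3608,  0.2159,  1.9208, -0.    ,  1.0036,  1.2043]), 'ee_pos': array([ 0.4442, -0.0971,  0.2749]), 'tcp_rot': array([ 3.1411, -0.0012,  0.0057]), 'wrist_force': array([-0.3713, -0.396 ,  0.5581]), 'width': np.float64(0.051)} 0.017
knob 0.8 [ 0.5121 -0.0965  0.1499]
knob 0.75 ((511.1397399902344, -97.2408447265625), (27.01702117919922, 25.924041748046875), 0.37233200669288635) [297 132] [334 172]
lever_pivot 0.87 [ 0.6133 -0.1002  0.0909]
scene knob 0.72 [ 0.5006 -0.3456  0.0057]
scene bin 0.56 [ 0.5091 -0.3656 -0.0034]
scene jar 0.84 [ 4.711e-01  3.427e-01 -2.000e-04]
scene spool 0.91 [0.7916 0.0882 0.0009]
scene screwdriver 0.7 [0.2877 0.2556 0.0014]
scene offcut_long 0.72 [ 0.503  -0.3494  0.007 ]
scene offcut_short 0.6 [ 0.4995 -0.35    0.0045]
top bin 0.94 [ 0.505  -0.3657  0.0006]
top jar 0.88 [ 0.4708  0.3446 -0.0027]
top screwdriver 0.97 [ 0.2932  0.2509 -0.0037]
top offcut_long 0.66 [ 0.5158 -0.378   0.0011]
top offcut_short 0.65 [ 0.4994 -0.3471  0.0056]
```

View pics/w7p.png

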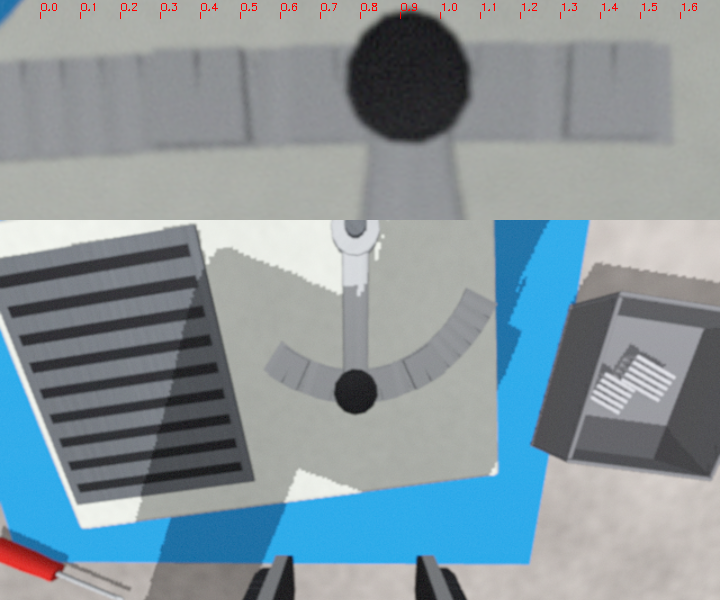

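View pics/scene1c.png

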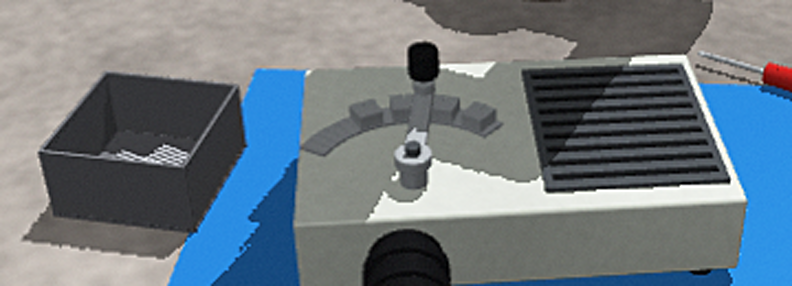

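```bash
python3 -c "
from rig import manip
print(manip.close_job())"
```

```text
the job is handed in; nothing more can be done
None
```

I handed the job in: both offcuts are in the upright bin, and the lever is latched in the second notch. The final pictures and the lowering forces both show the pin fully down. The jar, spool and screwdriver were not touched, and the last move ended at 17.85 s of the 69 s allowed.

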